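# Stack two gearbox kits on their spindles in assembly order

## Robot

A 7-joint arm with a two-finger parallel gripper is mounted at the origin on the work surface. World frame = base frame: x ahead of the robot, y to its left, z up, the work surface at z = 0. Lengths are in m, angles in rad, forces in N, time in s.
With the tool pointing down it reaches from about 0.425 to 0.925 m from the base axis. Payload 6.8 kg.
Tool frame: the origin (TCP) lies on the centre line of the jaws, within the pads' length; the fingertips stand 17 mm ahead of it and the grasp point (between the pads) lies 2 mm behind it; z points along the fingers, x is the direction in which the jaws open and shut, and the axes are right-handed (so a half turn about z gives the same grasp; the last joint's range is limited). The gripper opens to 85 mm and grips with 20 to 120 N. Pads are 22 mm wide; open, the fingers measure 114 mm over their backs; the gripper's body (76 mm by 85 mm) begins 54 mm behind the grasp point. The pads swing forward as they close: fully open they stand 13 mm farther back than shut.
Start: joints at [1.057, 0.477, 0.022, 1.555, -0.011, 1.109, -0.083], TCP at [0.266, -0.62, 0.248] pointing down, gripper open.
Joint ranges: [-2.96, 2.96], [-0.34, 2.1], [-1.41, 1.46], [0.24, 2.44], [-1.37, 4.51], [0.17, 1.92], [-2.96, 2.96]. Speed limits (rad/s): [2.39, 2.39, 3.14, 3.14, 3.14, 3.14, 3.14].

## Interface

Orientations are given as a unit quaternion [w, x, y, z].
In Python, from station import status, read_camera, camera_model, bot gives the robot as it stands.
- The arm moves only by the tool arm_command, never from a script. Its argument "series" is a list of rows, each a list of 3 entries, a list of its own where there are three numbers: the finger opening in mm, from 0 to 85.4, then the shift along the tool's x, y, z in mm, then the turn about the tool's z in rad. In form: [[gripper, [dx, dy, dz], roll], ...]. A call has 1 to 8 rows; each row is the pose to reach, as a shift and turn from the pose commanded when the call began, along the tool's axes at that moment; what a row does not reach only later rows make up. A row lasts 1/8 s, in which the tool goes at most 62.5 mm and 10.7 degrees, less where a joint would pass 70% of its speed; a pose out of reach is approached as far as the arm can. A call with a gripper value outside its range is refused whole. The fingers move at their own pace and stop on an object; "squeeze" is the grip in N (left out, the last holds). Time passes only in rows, so rows that repeat a pose let the fingers close. It gives the time, the measured TCP pose, the force and the opening at its end, in the units of the state.
- status.get_obs(): the state, without advancing time (a new reading comes with each control period).
- read_camera(name): name is "scene" or "top" or "wrist"; returns the picture (384x512x3 uint8, blue, green, red); there is no depth.
- camera_model(name): a dict with "fov_y" (degrees; the focal length in pixels is half the picture's height over the tangent of half this angle, whatever the lens; pixels are square), "cx", "cy" (the principal point, pixels), "k1" (the pictures are not rectified: a ray, as slopes to the right and down, at radius r is drawn at 1 + k1 r^2 times it, then the intrinsics apply), "R" (3x3) and "t" (3): a world point X has camera coordinates R X + t. Camera axes: x right, y down, z forward; pixel columns grow to the right and rows downward; lengths in m; the calibration is good to about 2 mm. A picture is of the moment at which its call begins: read the wrist's pose just before it. camera_model takes no time and is no camera call; for the wrist camera it gives the pose at the moment of the call.
- bot.hand_in(): hands the job in, once; it reports no verdict.
The state is a dict: "t": time; "q": joint angles; "joint_vel": joint speeds; "joint_torque": joint torques, N m; "eef_pos": TCP position; "tool_rot": TCP orientation; "contact_force": force on the tool from outside, world axes, zero at the start; "torque": the same for the moment, N m; "gripper_width": opening from 0.0 (shut) to 1.0 (fully open).
Only numpy, scipy, OpenCV 4.12 (cv2) and the standard library are available. Lean on these libraries where they do the work, as an engineer would, in place of code of your own. Each camera call takes 0.05 s, during which the arm holds its last target.

## Task

Make up the two gearbox parts kits for the next class: on the post of the blue square spindle stack the dark steel gear at the bottom, then the brass sleeve, then the ball bearing on top; on the post of the green round spindle put the white gear with the orange collar on top of it. Every part must lie flat, fully down on what is below it, and be let go, and the grey bottle with the red cap must stay standing.

Things in the scene. Friction and masses are not known exactly. Their poses are not given: they have to be found in the camera images.
- steel_gear_center (a point): Large dark grey steel gear wheel (20 teeth, a thin bright ring on its face, about 0.4 kg): a flat ring 62 mm outside diameter, 22 mm high, with a 28 mm bore right through, lying flat and loose on the table; the point is its centre (on the axis, half-way up: 11 mm above what it rests on), z along its axis. The same at any yaw
- sleeve_center (a point): Plain yellow brass spacer sleeve: a flat ring 42 mm outside diameter, 24 mm high, with a 28 mm bore right through, lying flat and loose on the table; the point is its centre (on the axis, half-way up: 12 mm above what it rests on), z along its axis. The same at any yaw
- bearing_center (a point): Bright steel ball bearing with a blue ring of balls between its two races: a flat ring 52 mm outside diameter, 18 mm high, with a 28 mm bore right through, lying flat and loose on the table; the point is its centre (on the axis, half-way up: 9 mm above what it rests on), z along its axis. The same at any yaw
- white_gear_center (a point): White plastic gear wheel (16 teeth): a flat ring 54 mm outside diameter, 20 mm high, with a 28 mm bore right through, lying flat and loose on the table; the point is its centre (on the axis, half-way up: 10 mm above what it rests on), z along its axis. The same at any yaw
- collar_center (a point): Plain orange plastic collar: a flat ring 44 mm outside diameter, 22 mm high, with a 28 mm bore right through, lying flat and loose on the table; the point is its centre (on the axis, half-way up: 11 mm above what it rests on), z along its axis. The same at any yaw
- spindle_blue: Blue kit spindle: blue painted SQUARE base plate 90 x 90 x 15 mm, fixed to the table; origin at the centre of the base's underside. A steel post 16 mm thick stands at its centre. Above the table: base top (the first part rests on it) 15 mm, post top 69 mm, the last 10 mm tapered to 6 mm. Parts slip over the post with 12 mm play across the bore; the full stack ends 79 mm above the table
- spindle_green: Green kit spindle: green painted ROUND base plate, 90 mm diameter, 15 mm thick, fixed to the table; origin at the centre of the base's underside. A steel post 16 mm thick stands at its centre. Above the table: base top (the first part rests on it) 15 mm, post top 69 mm, the last 10 mm tapered to 6 mm. Parts slip over the post with 12 mm play across the bore; the full stack ends 57 mm above the table
- oil_center (a point): Small grey upright bottle with a red cap, 48 mm diameter, 130 mm tall, a bystander; the point is on its axis, 65 mm above the table
Not all that is in view belongs to the job. Leave any purple look-alike of the part that bears collar_center alone.

How it is judged:
By the outcome, as a careful person would: the job done as asked, in the order asked, and still so for the second after the job is handed in, with the robot touching nothing.
It also fails if it takes over 115 s, if anything falls off the work surface, if the arm or the gripper's body presses on something with over 40 N, if the wrist force passes 120 N, or if a joint passes its speed limit or range.

## Working session

There is one attempt and no reset: what is moved stays moved. The work goes in short steps, Python scripts to look and compute and a tool call to move; the robot and the scene stay as the last step left them, time stands still between calls to the robot, and variables do not carry over. Pictures are saved under pics/ and viewed, and the job is handed in when it is done.

Besides the shell and the picture viewer there is one more tool, called after "Emit:" as a command line: name --argument value ..., lists and objects as JSON in quotes. arm_command: Moves the arm, as the interface text tells. Its arguments: {"type":"object","properties":{"series":{"type":"array"},"squeeze":{"type":"number"}},"required":["series"]}

```bash
mkdir -p pics; ls; python3 - <<'E'
from station import status, read_camera, camera_model, bot
import cv2
print(status.get_obs())
for n in ("scene","top"):
    cv2.imwrite(f"pics/{n}0.png",read_camera(n)); print(n,camera_model(n))
E
```

```text
pics
{'t': 0.0, 'q': array([ 1.05687012,  0.47780891,  0.0223215 ,  1.55644909, -0.01148834,
        1.10930479, -0.08311317]), 'joint_vel': array([ 7.01550338e-04,  4.88185846e-04, -3.79794346e-04, -2.85132969e-04,
       -9.05648608e-05,  6.46794392e-04,  5.09387023e-04]), 'joint_torque': array([ 8.84221263e-04, -5.96445358e+01,  1.60784896e+00, -2.81198269e+01,
        1.23232801e-02,  9.36555531e-03,  1.33321117e-05]), 'eef_pos': array([ 0.2662486 , -0.61965899,  0.24732044]), 'tool_rot': array([-4.46989225e-04,  8.35106053e-01, -5.50088204e-01, -8.05334698e-04]), 'contact_force': array([0.22782856, 0.00739702, 0.37094656]), 'torque': array([-0.04927726, -0.00799272, -0.0010702 ]), 'gripper_width': 0.9996614913164886}
scene {'fov_y': 52.99370711525055, 'cx': 253.7989241083624, 'cy': 187.46500105968883, 'k1': -0.08186670929911583, 'R': array([[-0.61880005,  0.78544387,  0.01282302],
       [ 0.60873409,  0.48977173, -0.62415259],
       [-0.49651718, -0.37841984, -0.78119723]]), 't': array([ 0.34949784, -0.31148984,  1.13740274])}
top {'fov_y': 44.26921725513655, 'cx': 256.7241670941715, 'cy': 192.237963038376, 'k1': -0.1321172266657821, 'R': array([[ 0.0150258 , -0.99988385,  0.00255184],
       [-0.9964522 , -0.0151855 , -0.08277935],
       [ 0.08280848, -0.00129896, -0.99656463]]), 't': array([-0.00468505,  0.57815772,  1.03322354])}
```

View pics/scene0.png

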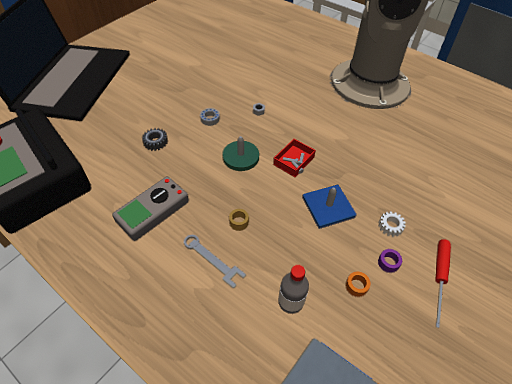

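View pics/top0.png

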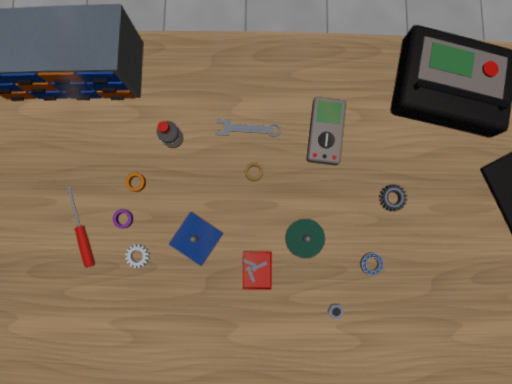

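```bash
cat > h.py <<'E'
import numpy as np, cv2
from scipy.optimize import least_squares
def f_of(m): return 192/np.tan(np.radians(m['fov_y'])/2)
def proj(m,P):
    c=np.atleast_2d(P)@m['R'].T+m['t']; s=c[:,:2]/c[:,2:]
    s=s*(1+m['k1']*(s**2).sum(1,keepdims=True))
    return s*f_of(m)+[m['cx'],m['cy']]
def back(m,uv,z):
    d=(np.array(uv,float)-[m['cx'],m['cy']])/f_of(m); s=d.copy()
    for _ in range(20): s=d/(1+m['k1']*(s@s))
    r=m['R'].T@np.r_[s,1]; o=-m['R'].T@m['t']
    return o+r*(z-o[2])/r[2]
A=np.linspace(0,2*np.pi,72,endpoint=False)
def circ(x,y,z,r): return np.c_[x+r*np.cos(A),y+r*np.sin(A),0*A+z]
def hullc(pts):
    h=cv2.convexHull(np.float32(pts)); M=cv2.moments(h); return np.array([M['m10']/M['m00'],M['m01']/M['m00']]),M['m00']
def fit_mask(m,mask,z0,z1,r,guess):
    ys,xs=np.nonzero(mask); c,a=hullc(np.c_[xs,ys])
    def e(p): return hullc(np.r_[proj(m,circ(*p,z0,r)),proj(m,circ(*p,z1,r))])[0]-c
    s=least_squares(e,guess[:2],diff_step=1e-3); 
    _,am=hullc(np.r_[proj(m,circ(*s.x,z0,r)),proj(m,circ(*s.x,z1,r))])
    return s.x,np.sqrt(a/am)
PARTS={'steel':(22,62),'sleeve':(24,42),'bearing':(18,52),'white':(20,54),'collar':(22,44)}
E
python3 - <<'E'
from h import *
from station import camera_model
m=camera_model('top'); s=camera_model('scene'); im=cv2.imread('pics/top0.png'); ims=cv2.imread('pics/scene0.png')
px={'steel':(393,197,11),'sleeve':(254,172,12),'bearing':(372,264,9),'white':(137,256,10),'collar':(136,182,11),'purple':(123,218,11),'bottle':(171,135,65),'nut':(336,311,5),'blue':(196,239,10),'green':(305,238,10)}
for k,v in px.items():
    b=back(m,v[:2],v[2]/1000); print(k,b.round(3),np.hypot(b[0],b[1]).round(3),proj(s,b).round(0))
cv2.imwrite('pics/z1.png',cv2.resize(im[140:330,90:420],None,fx=2.4,fy=2.4,interpolation=2))
E
```

```text
steel [ 0.573 -0.309  0.011] 0.651 [[155. 139.]]
sleeve [0.625 0.011 0.012] 0.625 [[240. 219.]]
bearing [ 0.42  -0.26   0.009] 0.494 [[211. 116.]]
white [0.43  0.273 0.01 ] 0.51 [[393. 224.]]
collar [0.599 0.281 0.011] 0.661 [[359. 284.]]
purple [0.516 0.308 0.011] 0.601 [[391. 261.]]
bottle [0.698 0.194 0.065] 0.724 [[294. 283.]]
nut [ 0.313 -0.179  0.005] 0.361 [[259. 110.]]
blue [0.471 0.14  0.01 ] 0.492 [[330. 205.]]
green [ 0.477 -0.106  0.01 ] 0.489 [[242. 155.]]
```

View pics/z1.png

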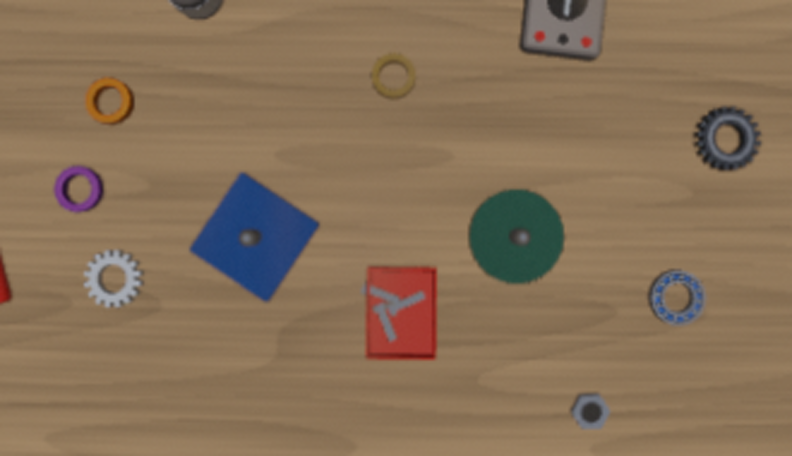

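```bash
cat > loc.py <<'E'
from h import *
from station import camera_model
ms={n:camera_model(n) for n in('top','scene')}; ims={n:cv2.imread(f'pics/{n}0.png') for n in ms}
G={'steel':(.573,-.309,0,.022,.031),'sleeve':(.625,.011,0,.024,.021),'bearing':(.42,-.26,0,.018,.026),'white':(.43,.273,0,.02,.027),'collar':(.599,.281,0,.022,.022),'purple':(.516,.308,0,.022,.022),'green':(.477,-.106,0,.015,.045),'blue':(.471,.14,0,.015,.045)}
for k,(x,y,z0,z1,r) in G.items():
  for n in ms:
    m,im=ms[n],ims[n]; g=np.array([x,y])
    S=4
    c=proj(m,[[x,y,z1/2]])[0]; R=60 if r>.04 else 36
    u0,v0=int(c[0])-R//2*1-8,int(c[1])-R//2-8; W=R+16
    crop=cv2.resize(im[v0:v0+W,u0:u0+W],None,fx=S,fy=S,interpolation=cv2.INTER_CUBIC)
    def hull(rr):
        p=np.r_[proj(m,circ(x,y,z0,rr)),proj(m,circ(x,y,z1,rr))]
        return np.int32(((p-[u0,v0])+.5)*S-.5)
    mk=np.zeros(crop.shape[:2],np.uint8)
    sq=1.4 if k=='blue' else 1
    cv2.fillConvexPoly(mk,cv2.convexHull(hull(r*sq+.008)),cv2.GC_PR_BGD); cv2.fillConvexPoly(mk,cv2.convexHull(hull(r*1.0)),cv2.GC_PR_FGD)
    cv2.fillConvexPoly(mk,cv2.convexHull(hull(.008)),cv2.GC_PR_BGD) if r<.04 else 0
    cv2.grabCut(crop,mk,None,np.zeros((1,65)),np.zeros((1,65)),5,cv2.GC_INIT_WITH_MASK)
    fg=((mk==1)|(mk==3)).astype(np.uint8)
    fg=cv2.morphologyEx(fg,cv2.MORPH_OPEN,np.ones((5,5)))
    nn,lab,st,_=cv2.connectedComponentsWithStats(fg); fg=lab==1+np.argmax(st[1:,4])
    ys,xs=np.nonzero(fg); ce,a=hullc(np.c_[xs,ys]); ce=(ce+.5)/S-.5+[u0,v0]
    def e(p): return hullc(np.r_[proj(m,circ(*p,z0,r)),proj(m,circ(*p,z1,r))])[0]-ce
    s=least_squares(e,g,diff_step=1e-3).x
    am=hullc(np.r_[proj(m,circ(*s,z0,r)),proj(m,circ(*s,z1,r))])[1]
    print(k,n,s.round(4),'scale',round(float(np.sqrt(a/am)/S),3))
E
python3 loc.py
```

```text
steel top [ 0.5721 -0.3071] scale 0.974
steel scene [ 0.5729 -0.3115] scale 0.981
sleeve top [0.626  0.0125] scale 1.022
sleeve scene [0.6281 0.0081] scale 0.993
bearing top [ 0.4213 -0.2584] scale 0.996
bearing scene [ 0.4224 -0.2618] scale 0.979
white top [0.4311 0.2736] scale 1.006
white scene [0.4257 0.269 ] scale 0.86
collar top [0.5988 0.2821] scale 0.99
collar scene [0.5998 0.2787] scale 0.983
purple top [0.515  0.3088] scale 0.995
purple scene [0.5155 0.3054] scale 0.989
green top [ 0.4772 -0.1058] scale 1.014
green scene [ 0.4775 -0.1102] scale 1.007
blue top [0.4729 0.1406] scale 1.112
blue scene [0.474  0.1375] scale 1.119
```

```bash
cat > go.py <<'E'
import sys,numpy as np
from station import status
from scipy.spatial.transform import Rotation as Ro
def shift(x,y,z):
    o=status.get_obs(); q=o['tool_rot']; R=Ro.from_quat([q[1],q[2],q[3],q[0]]).as_matrix()
    print('t',o['t'],'pos',o['eef_pos'].round(4),'w',round(o['gripper_width']*85.4,1),'F',o['contact_force'].round(1),'yawx',R[:,0].round(3),'zax',R[:,2].round(4))
    print('shift mm',(R.T@(np.array([x,y,z])-o['eef_pos'])*1000).round(1))
if __name__=='__main__': shift(*map(float,sys.argv[1:4]))
E
python3 go.py .5725 -.3093 .2
```

```text
t 0.1 pos [ 0.2663 -0.6197  0.2474] w 85.9 F [1.3 0.3 0.1] yawx [ 0.395 -0.919 -0.002] zax [-8.0e-04  1.5e-03 -1.0e+00]
shift mm [-164.2 -403.9   47.6]
```

Emit:
arm_command --series '[[85, [-164, -404, 48], 0], [85, [-164, -404, 48], 0], [85, [-164, -404, 48], 0], [85, [-164, -404, 48], 0], [85, [-164, -404, 48], 0], [85, [-164, -404, 48], 0], [85, [-164, -404, 48], 0], [85, [-164, -404, 48], 0]]' --squeeze 40

```text
t: 1.1
eef_pos: [0.5769, -0.3028, 0.1991]
tool_rot: [-0.002, 0.838, -0.546, -0.001]
contact_force: [-0.7, -0.1, 0.0]
gripper_width: 0.999
```

Emit:
arm_command --series '[[85, [0, 0, 0], 0], [85, [0, 0, 0], 0]]'

```text
t: 1.35
eef_pos: [0.5715, -0.312, 0.2003]
tool_rot: [0.001, 0.834, -0.551, -0.0]
contact_force: [1.2, -0.1, -1.3]
gripper_width: 0.996
```

```bash
python3 go.py .5725 -.3093 .2; cat > wr.py <<'E'
import sys
from h import *
from station import read_camera,camera_model
m=camera_model('wrist'); im=read_camera('wrist').copy(); cv2.imwrite(f'pics/{sys.argv[1]}.png',im)
# overlay args: x,y,z,r quadruples
for a in sys.argv[2:]:
    x,y,z,r=map(float,a.split(','))
    cv2.polylines(im,[np.int32(proj(m,circ(x,y,z,r)).round())],True,(0,255,0),1)
cv2.imwrite(f'pics/{sys.argv[1]}o.png',im)
E
python3 wr.py w1 .5725,-.3093,.022,.031
```

```text
t 1.35 pos [ 0.5715 -0.312   0.2003] w 85.1 F [ 1.2 -0.1 -1.3] yawx [ 0.392 -0.92   0.001] zax [-8.e-04 -9.e-04 -1.e+00]
shift mm [-2.1 -2.   0.3]
```

View pics/w1o.png

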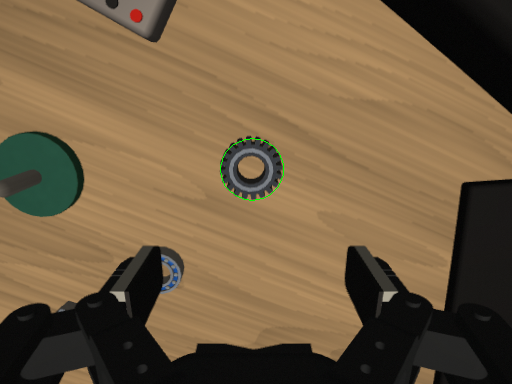

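Emit:
arm_command --series '[[85, [-2, -2, 50], 0], [85, [-2, -2, 100], 0], [85, [-2, -2, 130], 0], [85, [-2, -2, 130], 0], [85, [-2, -2, 130], 0]]'

```text
t: 2.02
eef_pos: [0.5745, -0.3086, 0.0719]
tool_rot: [-0.0, 0.835, -0.551, 0.001]
contact_force: [0.3, 0.3, 0.5]
gripper_width: 0.994
```

```bash
python3 go.py .5725 -.3093 .017;python3 wr.py w2 .5725,-.3093,.022,.031
```

```text
t 2.025 pos [ 0.5745 -0.3086  0.0719] w 84.9 F [0.3 0.3 0.5] yawx [ 0.394 -0.919  0.002] zax [ 0.0019 -0.0011 -1.    ]
shift mm [-0.3  2.2 54.9]
```

View pics/w2o.png

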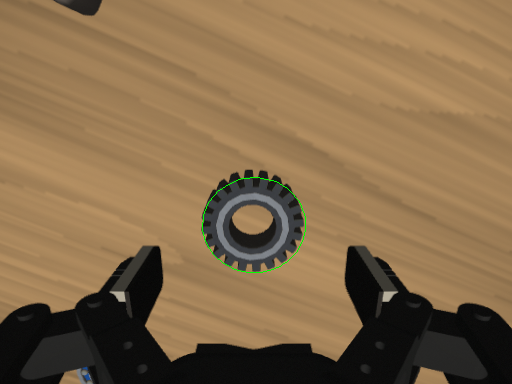

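Emit:
arm_command --series '[[85, [0, 2, 30], 0], [85, [0, 2, 55], 0], [85, [0, 2, 55], 0], [40, [0, 2, 55], 0], [40, [0, 2, 55], 0], [40, [0, 2, 55], 0], [40, [0, 2, 55], 0], [40, [0, 2, 55], 0]]' --squeeze 50

```text
t: 3.08
eef_pos: [0.5735, -0.3088, 0.0178]
tool_rot: [-0.0, 0.835, -0.55, 0.002]
contact_force: [-2.1, 0.6, 6.3]
gripper_width: 0.698
```

```bash
python3 go.py .5725 -.3093 .017;python3 wr.py w3 
```

```text
t 3.075 pos [ 0.5735 -0.3088  0.0178] w 59.6 F [-2.1  0.6  6.3] yawx [ 0.395 -0.919  0.002] zax [ 0.0029 -0.0014 -1.    ]
shift mm [0.1 1.1 0.8]
```

View pics/w3.png

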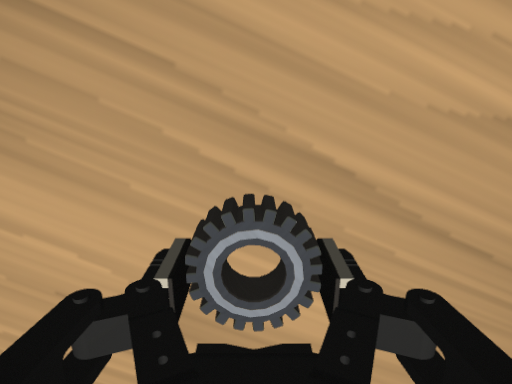

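Emit:
arm_command --series '[[40, [0, 0, -50], 0], [40, [0, 0, -110], 0], [40, [0, 0, -140], 0], [40, [0, 0, -140], 0], [40, [0, 0, -140], 0]]'

```text
t: 3.75
eef_pos: [0.571, -0.3077, 0.1538]
tool_rot: [0.0, 0.835, -0.55, -0.001]
contact_force: [-0.0, 0.5, -4.5]
gripper_width: 0.693
```

```bash
python3 go.py .4735 .139 .16;python3 wr.py w4; python3 go.py .4735 .139 .16 
```

```text
t 3.75 pos [ 0.571  -0.3077  0.1538] w 59.2 F [-0.   0.5 -4.5] yawx [ 0.395 -0.919 -0.002] zax [-0.0023  0.001  -1.    ]
shift mm [-448.9  -86.8   -5.5]
t 3.8 pos [ 0.5707 -0.3076  0.1532] w 59.8 F [-0.4 -0.2 -4.9] yawx [ 0.395 -0.919 -0.003] zax [-0.0035  0.0015 -1.    ]
shift mm [-448.7  -87.    -5.8]
```

View pics/w4.png

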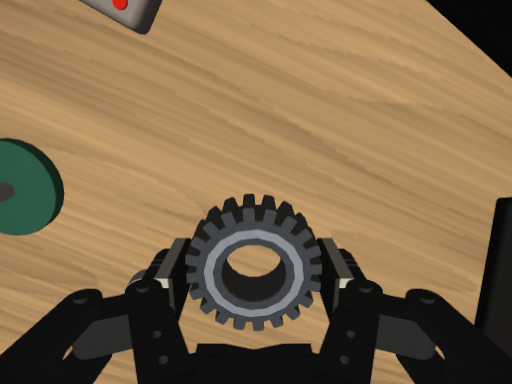

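```bash
python3 - <<'E'
from h import *
from station import camera_model,status
m=camera_model('wrist'); o=status.get_obs(); p=o['eef_pos']; im=cv2.imread('pics/w4.png')
for d in [(0,0),(1,0),(0,1)]:
    dx=np.array([.395,-.919])*0
z=p[2]+.0045
print(p, [back(m,(254,v),z).round(4)[:2]-p[:2] for v in (255,265,275)])
for r in(.014,.0305): cv2.polylines(im,[np.int32(proj(m,circ(p[0],p[1],z,r)).round())],True,(0,255,0),1)
cv2.imwrite('pics/w4o.png',im)
E
```

```text
[ 0.57069632 -0.30756403  0.15316017] [array([0.00800368, 0.00366403]), array([0.00360368, 0.00176403]), array([-0.00099632, -0.00023597])]
```

View pics/w4o.png

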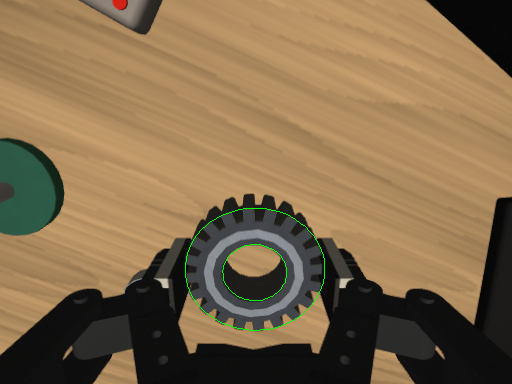

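Emit:
arm_command --series '[[40, [-449, -87, -6], 0], [40, [-449, -87, -6], 0], [40, [-449, -87, -6], 0], [40, [-449, -87, -6], 0], [40, [-449, -87, -6], 0], [40, [-449, -87, -6], 0], [40, [-449, -87, -6], 0], [40, [-449, -87, -6], 0]]'

```text
t: 4.8
eef_pos: [0.4725, 0.1432, 0.16]
tool_rot: [0.0, 0.837, -0.547, -0.001]
contact_force: [0.1, -1.5, -4.9]
gripper_width: 0.698
```

Emit:
arm_command --series '[[40, [0, 0, 0], 0], [40, [0, 0, 0], 0], [40, [0, 0, 0], 0], [40, [0, 0, 0], 0]]'

```text
t: 5.3
eef_pos: [0.4751, 0.1375, 0.1611]
tool_rot: [0.0, 0.835, -0.551, 0.0]
contact_force: [0.6, -0.9, -3.8]
gripper_width: 0.698
```

```bash
python3 go.py .4735 .139 .16;python3 wr.py w5 .4735,.139,.069,.003 .4735,.139,.059,.008 .4735,.139,.015,.045; python3 go.py .4735 .139 .1 
```

```text
t 5.3 pos [0.4751 0.1375 0.1611] w 59.6 F [ 0.6 -0.9 -3.8] yawx [ 0.393 -0.92   0.   ] zax [-2.e-04 -4.e-04 -1.e+00]
shift mm [-2.   0.9  1.1]
t 5.35 pos [0.475  0.1378 0.1612] w 59.3 F [-0.3  0.9 -4.1] yawx [ 0.393 -0.919  0.   ] zax [-0.e+00 -2.e-04 -1.e+00]
shift mm [-1.7  1.  61.2]
```

View pics/w5o.png

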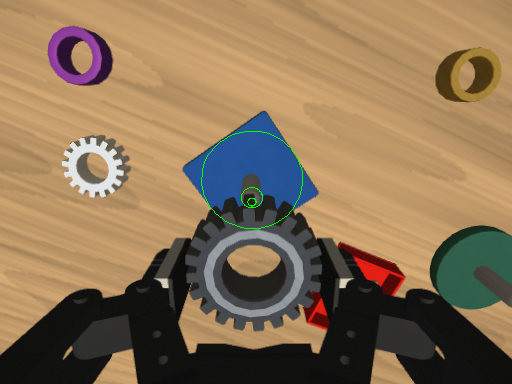

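Emit:
arm_command --series '[[40, [-2, 1, 40], 0], [40, [-2, 1, 75], 0], [40, [-2, 1, 85], 0], [40, [-2, 1, 95], 0], [40, [-2, 1, 105], 0], [40, [-2, 1, 115], 0], [40, [-2, 1, 124], 0], [40, [-2, 1, 124], 0]]'

```text
t: 6.35
eef_pos: [0.4727, 0.14, 0.0367]
tool_rot: [0.001, 0.835, -0.55, -0.0]
contact_force: [-0.5, 0.5, -3.8]
gripper_width: 0.7
```

```bash
python3 go.py .4735 .139 .033;python3 wr.py w6; python3 go.py .4735 .139 .033 
```

```text
t 6.35 pos [0.4727 0.14   0.0367] w 59.8 F [-0.5  0.5 -3.8] yawx [ 0.395 -0.919  0.   ] zax [-1.2e-03 -5.0e-04 -1.0e+00]
shift mm [ 1.2 -0.4  3.7]
t 6.4 pos [0.473  0.1401 0.0371] w 59.7 F [-0.5  0.2 -4.5] yawx [ 0.395 -0.919  0.   ] zax [-5.e-04 -3.e-04 -1.e+00]
shift mm [ 1.2 -0.1  4.1]
```

View pics/w6.png

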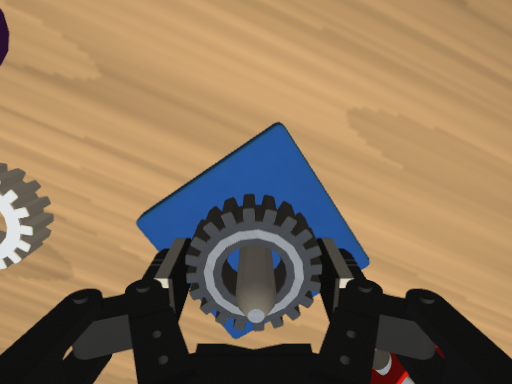

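Emit:
arm_command --series '[[40, [1, 0, 4], 0], [40, [1, 0, 4], 0], [70, [1, 0, 4], 0], [78, [1, 0, 4], 0], [85, [1, 0, 4], 0], [85, [1, 0, -40], 0], [85, [1, 0, -100], 0], [85, [1, 0, -140], 0]]'

```text
t: 7.4
eef_pos: [0.4741, 0.1395, 0.18]
tool_rot: [-0.001, 0.835, -0.55, 0.001]
contact_force: [1.1, 0.4, -0.2]
gripper_width: 0.995
```

Emit:
arm_command --series '[[85, [0, 0, 0], 0], [85, [0, 0, 0], 0]]'

```text
t: 7.65
eef_pos: [0.4732, 0.139, 0.177]
tool_rot: [0.0, 0.835, -0.55, -0.0]
contact_force: [-0.7, -0.8, -0.4]
gripper_width: 0.994
```

```bash
python3 go.py .627 .0103 .16;python3 wr.py w7 .4735,.139,.037,.031 .627,.0103,.024,.021; python3 go.py .627 .0103 .16; 
```

```text
t 7.65 pos [0.4732 0.139  0.177 ] w 84.9 F [-0.7 -0.8 -0.4] yawx [ 0.395 -0.919  0.   ] zax [-3.e-04 -3.e-04 -1.e+00]
shift mm [178.9 -90.5  17. ]
t 7.7 pos [0.4728 0.1389 0.1763] w 84.8 F [ 0.7  0.1 -0.7] yawx [ 0.395 -0.919 -0.   ] zax [-1.6e-03 -7.0e-04 -1.0e+00]
shift mm [179.  -91.   16.2]
```

View pics/w7o.png

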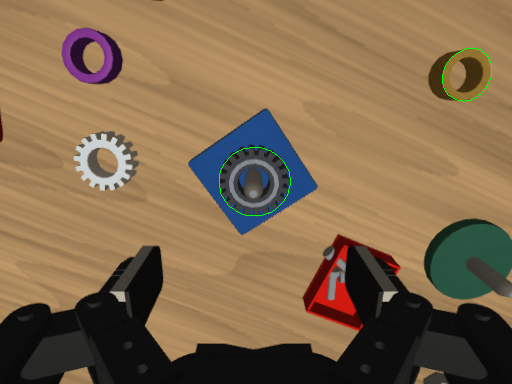

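Emit:
arm_command --series '[[85, [179, -91, 16], 0], [85, [179, -91, 16], 0], [85, [179, -91, 16], 0], [85, [179, -91, 16], 0], [85, [179, -91, 60], 0], [85, [179, -91, 90], 0], [85, [179, -91, 90], 0], [85, [179, -91, 90], 0]]'

```text
t: 8.7
eef_pos: [0.6279, 0.0113, 0.0878]
tool_rot: [-0.0, 0.835, -0.55, 0.0]
contact_force: [0.4, -0.3, 0.1]
gripper_width: 0.996
```

```bash
python3 wr.py w8 .627,.0103,.024,.021; python3 go.py .627 .0103 .02; 
```

```text
t 8.75 pos [0.6284 0.0112 0.0885] w 85.0 F [-0.3 -0.1 -0.5] yawx [ 0.395 -0.919  0.   ] zax [ 1.6e-03  3.0e-04 -1.0e+00]
shift mm [ 0.2  1.8 68.5]
```

View pics/w8o.png

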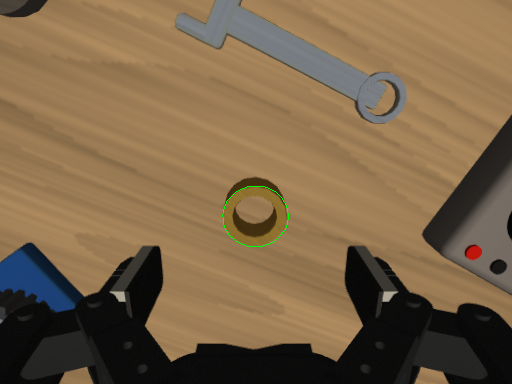

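Emit:
arm_command --series '[[85, [0, 1, 40], 0], [85, [0, 1, 68], 0], [85, [0, 1, 68], 0], [25, [0, 1, 68], 0], [25, [0, 1, 68], 0], [25, [0, 1, 68], 0], [25, [0, 1, 68], 0], [25, [0, 1, 68], 0]]' --squeeze 40

```text
t: 9.75
eef_pos: [0.628, 0.0104, 0.0212]
tool_rot: [-0.001, 0.835, -0.55, 0.001]
contact_force: [-1.3, 1.1, 7.1]
gripper_width: 0.476
```

Emit:
arm_command --series '[[25, [0, 0, 0], 0], [25, [0, 0, 0], 0]]'

```text
t: 10.0
eef_pos: [0.6279, 0.0103, 0.0211]
tool_rot: [-0.001, 0.835, -0.55, 0.001]
contact_force: [-1.5, 0.1, 7.3]
gripper_width: 0.471
```

```bash
cat > held.py <<'E'
# held.py name h zc : overlay of bore/outer circle centred on TCP ; args: name, outer r, height of part top above TCP
import sys
from h import *
from station import read_camera,camera_model,status
m=camera_model('wrist'); p=status.get_obs()['eef_pos']; im=read_camera('wrist').copy()
r,dz=float(sys.argv[2]),float(sys.argv[3])
print('tcp',p.round(4))
for rr in(.014,r): cv2.polylines(im,[np.int32(proj(m,circ(p[0],p[1],p[2]+dz,rr)).round())],True,(0,255,0),1)
for a in sys.argv[4:]:
    x,y,z,r=map(float,a.split(','))
    cv2.polylines(im,[np.int32(proj(m,circ(x,y,z,r)).round())],True,(0,0,255),1)
cv2.imwrite(f'pics/{sys.argv[1]}.png',im)
E
python3 go.py .627 .0103 .16; python3 held.py w9 .021 .004
```

```text
t 10.0 pos [0.6279 0.0103 0.0211] w 40.2 F [-1.5  0.1  7.3] yawx [ 0.395 -0.919  0.001] zax [ 2.4e-03  1.0e-04 -1.0e+00]
shift mm [  -0.2    0.6 -138.9]
tcp [0.6279 0.0103 0.0211]
```

View pics/w9.png

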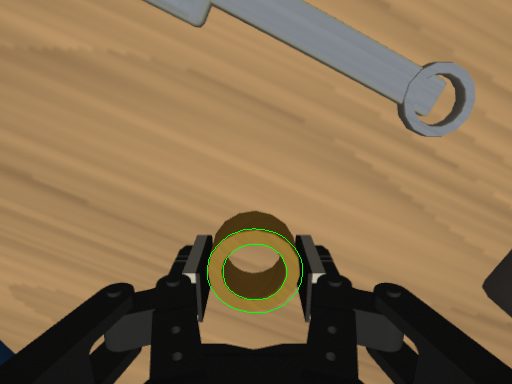

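Emit:
arm_command --series '[[25, [0, 0, -50], 0], [25, [0, 0, -105], 0], [25, [-50, 25, -139], 0], [25, [-100, 50, -139], 0], [25, [-150, 76, -139], 0], [25, [-179, 91, -139], 0], [25, [-179, 91, -139], 0], [25, [-179, 91, -139], 0]]'

```text
t: 11.05
eef_pos: [0.4733, 0.1383, 0.1588]
tool_rot: [-0.0, 0.835, -0.55, 0.001]
contact_force: [0.4, 0.6, -1.2]
gripper_width: 0.468
```

Emit:
arm_command --series '[[25, [0, 0, 0], 0], [25, [0, 0, 0], 0], [25, [0, 0, 0], 0]]'

```text
t: 11.42
eef_pos: [0.4729, 0.1384, 0.1582]
tool_rot: [0.0, 0.835, -0.55, -0.0]
contact_force: [-0.6, 0.2, -2.1]
gripper_width: 0.473
```

```bash
python3 held.py w10 .021 .003 .4735,.139,.069,.003; python3 go.py .4735 .139 .058
```

```text
tcp [0.4729 0.1384 0.1582]
t 11.475 pos [0.4728 0.1385 0.1582] w 40.3 F [ 0.4  0.1 -1.4] yawx [ 0.394 -0.919  0.   ] zax [-1.e-04 -1.e-04 -1.e+00]
shift mm [-1.000e-01 -8.000e-01  1.002e+02]
```

View pics/w10.png

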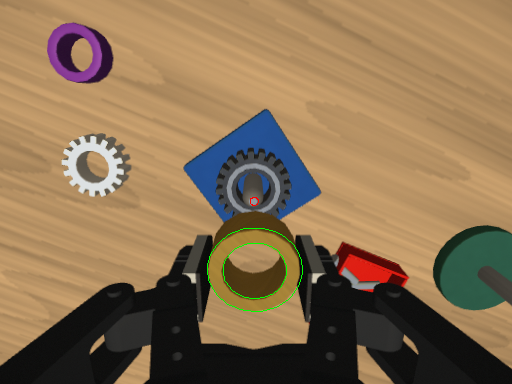

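Emit:
arm_command --series '[[25, [0, -1, 40], 0], [25, [0, -1, 55], 0], [25, [0, -1, 65], 0], [25, [0, -1, 75], 0], [25, [0, -1, 84], 0], [25, [0, -1, 92], 0], [25, [0, -1, 98], 0], [25, [0, -1, 98], 0]]'

```text
t: 12.48
eef_pos: [0.4733, 0.1391, 0.0599]
tool_rot: [0.0, 0.835, -0.55, -0.0]
contact_force: [0.9, 0.1, -1.5]
gripper_width: 0.473
```

```bash
python3 held.py w11 .021 .003; python3 go.py .4735 .139 .058
```

```text
tcp [0.4733 0.1391 0.0599]
t 12.525 pos [0.4735 0.1392 0.0602] w 40.4 F [ 0.4 -0.1 -2.4] yawx [ 0.395 -0.919 -0.   ] zax [-2.e-04 -1.e-04 -1.e+00]
shift mm [0.2 0.1 2.2]
```

View pics/w11.png

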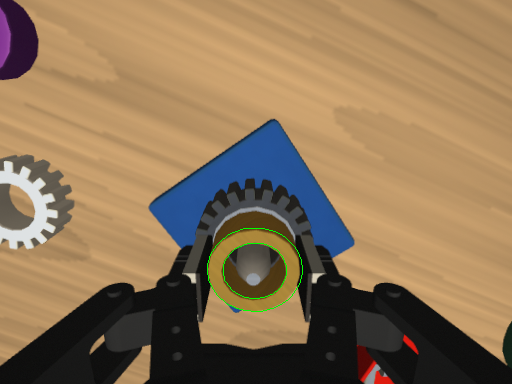

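Emit:
arm_command --series '[[25, [0, 0, 2], 0], [25, [0, 0, 2], 0], [50, [0, 0, 2], 0], [60, [0, 0, 2], 0], [80, [0, 0, 2], 0], [85, [0, 0, -40], 0], [85, [0, 0, -100], 0], [85, [0, 0, -120], 0]]'

```text
t: 13.52
eef_pos: [0.4752, 0.1399, 0.1838]
tool_rot: [-0.002, 0.835, -0.55, 0.002]
contact_force: [0.3, -0.1, -0.2]
gripper_width: 0.995
```

Emit:
arm_command --series '[[85, [0, 0, 0], 0], [85, [0, 0, 0], 0]]'

```text
t: 13.78
eef_pos: [0.4728, 0.1388, 0.1793]
tool_rot: [0.001, 0.835, -0.55, -0.0]
contact_force: [0.1, -0.2, -0.7]
gripper_width: 0.997
```

```bash
python3 wr.py w12 .4735,.139,.061,.021; python3 go.py .4218 -.26 .16
```

```text
t 13.825 pos [0.4726 0.1388 0.179 ] w 85.1 F [-0.2  0.   0.1] yawx [ 0.395 -0.919 -0.   ] zax [-2.3e-03 -8.0e-04 -1.0e+00]
shift mm [346.4 204.1  19.4]
```

View pics/w12o.png

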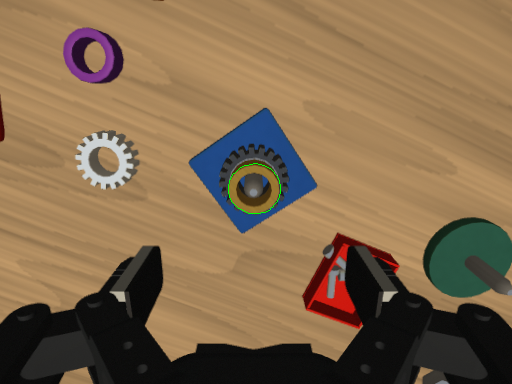

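Emit:
arm_command --series '[[85, [346, 204, 19], 0], [85, [346, 204, 19], 0], [85, [346, 204, 19], 0], [85, [346, 204, 19], 0], [85, [346, 204, 19], 0], [85, [346, 204, 19], 0], [85, [346, 204, 19], 0], [85, [346, 204, 90], 0]]'

```text
t: 14.82
eef_pos: [0.4249, -0.2638, 0.1001]
tool_rot: [0.0, 0.834, -0.552, 0.004]
contact_force: [1.2, -0.5, -0.6]
gripper_width: 0.995
```

Emit:
arm_command --series '[[85, [0, 0, 0], 0], [85, [0, 0, 0], 0], [85, [0, 0, 0], 0]]'

```text
t: 15.2
eef_pos: [0.424, -0.2593, 0.1006]
tool_rot: [-0.0, 0.835, -0.55, 0.002]
contact_force: [-0.0, -0.0, 0.1]
gripper_width: 0.994
```

```bash
python3 wr.py w13 .4218,-.26,.018,.026; python3 go.py .4218 -.26 .0175
```

```text
t 15.25 pos [ 0.4239 -0.2593  0.1006] w 85.0 F [-0.1 -0.4  0.4] yawx [ 0.395 -0.918  0.002] zax [ 0.003  -0.0013 -1.    ]
shift mm [-0.4  2.4 83.1]
```

View pics/w13o.png

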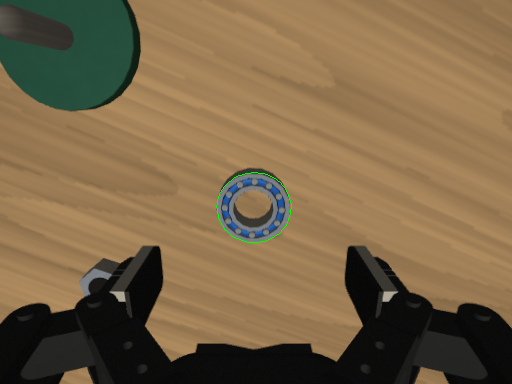

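Emit:
arm_command --series '[[85, [0, 2, 50], 0], [85, [0, 2, 83], 0], [85, [0, 2, 83], 0], [35, [0, 2, 83], 0], [35, [0, 2, 83], 0], [35, [0, 2, 83], 0], [35, [0, 2, 83], 0], [35, [0, 2, 83], 0]]'

```text
t: 16.25
eef_pos: [0.4221, -0.2606, 0.0178]
tool_rot: [-0.0, 0.835, -0.55, 0.002]
contact_force: [-2.3, 1.1, 10.2]
gripper_width: 0.581
```

Emit:
arm_command --series '[[35, [0, 0, 0], 0], [35, [0, 0, 0], 0]]'

```text
t: 16.5
eef_pos: [0.4221, -0.2606, 0.0178]
tool_rot: [-0.0, 0.835, -0.55, 0.002]
contact_force: [-0.3, 0.5, 9.7]
gripper_width: 0.58
```

```bash
python3 held.py w14 .026 -.0005; python3 go.py .4735 .139 .16
```

```text
tcp [ 0.4221 -0.2606  0.0178]
t 16.55 pos [ 0.422  -0.2606  0.0178] w 49.6 F [-0.8  0.9  9.3] yawx [ 0.394 -0.919  0.002] zax [ 0.0029 -0.0013 -1.    ]
shift mm [-346.5 -205.2 -142.6]
```

View pics/w14.png

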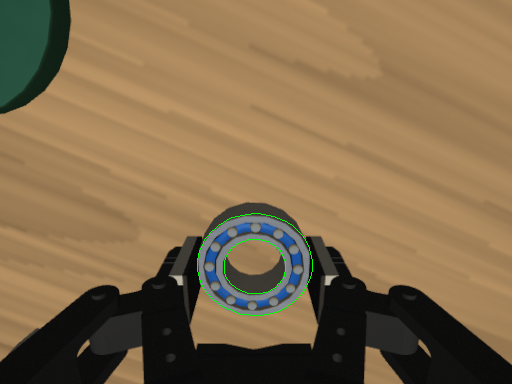

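Emit:
arm_command --series '[[35, [0, 0, -50], 0], [35, [0, 0, -110], 0], [35, [0, 0, -143], 0], [35, [-50, -30, -143], 0], [35, [-100, -59, -143], 0], [35, [-150, -89, -143], 0], [35, [-200, -118, -143], 0], [35, [-250, -148, -143], 0]]'

```text
t: 17.55
eef_pos: [0.4582, 0.0298, 0.1599]
tool_rot: [-0.0, 0.835, -0.55, 0.001]
contact_force: [-0.4, -0.5, -2.4]
gripper_width: 0.584
```

```bash
python3 go.py .4735 .139 .16
```

```text
t 17.55 pos [0.4582 0.0298 0.1599] w 49.9 F [-0.4 -0.5 -2.4] yawx [ 0.394 -0.919  0.001] zax [ 2.e-03 -2.e-04 -1.e+00]
shift mm [-94.4 -57.2  -0.1]
```

Emit:
arm_command --series '[[35, [-45, -27, 0], 0], [35, [-80, -47, 0], 0], [35, [-96, -57, 0], 0], [35, [-96, -57, 0], 0], [35, [-96, -57, 0], 0], [35, [-96, -57, 0], 0]]'

```text
t: 18.3
eef_pos: [0.4726, 0.1373, 0.1589]
tool_rot: [0.0, 0.835, -0.551, 0.0]
contact_force: [0.0, -0.4, -2.1]
gripper_width: 0.579
```

```bash
python3 held.py w15 .026 -.0005 .4735,.139,.069,.003; python3 go.py .4735 .139 .079
```

```text
tcp [0.4726 0.1373 0.1589]
t 18.35 pos [0.4726 0.1375 0.1589] w 49.7 F [ 0.  -0.3 -2.2] yawx [ 0.393 -0.92   0.001] zax [ 0.e+00 -5.e-04 -1.e+00]
shift mm [-1.1 -1.4 79.9]
```

View pics/w15.png

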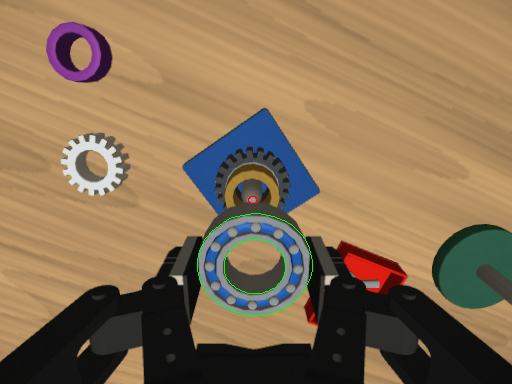

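Emit:
arm_command --series '[[35, [-1, -1, 40], 0], [35, [-1, -1, 55], 0], [35, [-1, -1, 63], 0], [35, [-1, -1, 70], 0], [35, [-1, -1, 77], 0], [35, [-1, -1, 79], 0], [35, [-1, -1, 79], 0]]'

```text
t: 19.23
eef_pos: [0.4732, 0.1402, 0.0799]
tool_rot: [-0.0, 0.835, -0.55, 0.0]
contact_force: [0.1, -0.1, -1.9]
gripper_width: 0.578
```

```bash
python3 held.py w16 .026 -.0005 ; python3 go.py .4735 .139 .079
```

```text
tcp [0.4732 0.1402 0.0799]
t 19.275 pos [0.4733 0.1402 0.08  ] w 49.8 F [ 0.1 -0.7 -2. ] yawx [ 0.395 -0.919  0.   ] zax [ 4.e-04  1.e-04 -1.e+00]
shift mm [1.2 0.3 1. ]
```

View pics/w16.png

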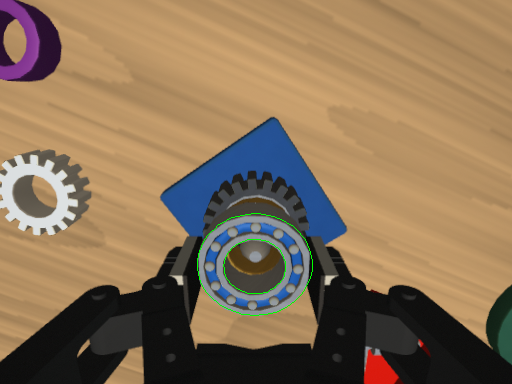

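Emit:
arm_command --series '[[35, [1, 0, 1], 0], [35, [1, 0, 1], 0], [60, [1, 0, 1], 0], [75, [1, 0, 1], 0], [85, [1, 0, 1], 0], [85, [1, 0, -40], 0], [85, [1, 0, -90], 0], [85, [1, 0, -100], 0]]'

```text
t: 20.27
eef_pos: [0.4754, 0.14, 0.183]
tool_rot: [-0.002, 0.835, -0.55, 0.002]
contact_force: [-0.1, 0.4, -0.3]
gripper_width: 0.998
```

Emit:
arm_command --series '[[85, [0, 0, 0], 0], [85, [0, 0, 0], 0]]'

```text
t: 20.52
eef_pos: [0.4726, 0.1388, 0.1785]
tool_rot: [0.001, 0.835, -0.55, -0.001]
contact_force: [-0.4, -0.1, -0.1]
gripper_width: 0.993
```

```bash
python3 wr.py w17 .4735,.139,.079,.026; python3 go.py .431 .2716 .1
```

```text
t 20.575 pos [0.4726 0.1388 0.1783] w 84.5 F [-0.  -1.6 -0.1] yawx [ 0.395 -0.919 -0.   ] zax [-0.0026 -0.001  -1.    ]
shift mm [-138.4  -14.4   78.3]
```

View pics/w17o.png

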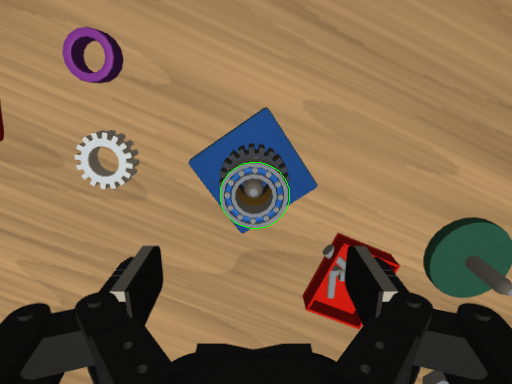

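Emit:
arm_command --series '[[85, [-60, -6, 0], 0], [85, [-120, -12, 0], 0], [85, [-138, -14, 40], 0], [85, [-138, -14, 78], 0], [85, [-138, -14, 78], 0], [85, [-138, -14, 78], 0], [85, [-138, -14, 78], 0]]'

```text
t: 21.45
eef_pos: [0.4329, 0.2718, 0.1031]
tool_rot: [-0.001, 0.835, -0.55, 0.0]
contact_force: [0.3, -0.1, 1.1]
gripper_width: 0.993
```

```bash
python3 wr.py w18 .431,.2716,.02,.027; python3 go.py .431 .2716 .0175
```

```text
t 21.5 pos [0.4329 0.2717 0.1031] w 85.4 F [1.  0.3 0.1] yawx [ 0.394 -0.919 -0.   ] zax [ 0.0021  0.0013 -1.    ]
shift mm [-0.6  2.  85.6]
```

View pics/w18o.png

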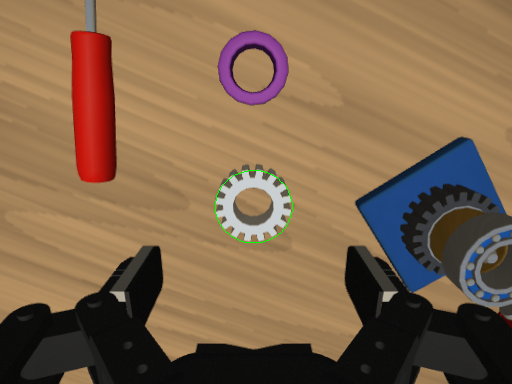

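Emit:
arm_command --series '[[85, [-1, 1, 50], 0], [85, [-1, 1, 85], 0], [85, [-1, 1, 85], 0], [35, [-1, 1, 85], 0], [35, [-1, 1, 85], 0], [35, [-1, 1, 85], 0], [35, [-1, 1, 85], 0], [35, [-1, 1, 85], 0]]'

```text
t: 22.5
eef_pos: [0.4318, 0.2728, 0.0191]
tool_rot: [-0.002, 0.835, -0.55, 0.001]
contact_force: [-0.9, -0.7, 9.3]
gripper_width: 0.62
```

Emit:
arm_command --series '[[35, [0, 0, 0], 0], [35, [0, 0, 0], 0]]'

```text
t: 22.75
eef_pos: [0.4318, 0.2728, 0.0191]
tool_rot: [-0.002, 0.835, -0.55, 0.001]
contact_force: [-0.5, -1.6, 8.2]
gripper_width: 0.622
```

```bash
python3 held.py w19 .027 .0015; python3 go.py .4773 -.108 .16
```

```text
tcp [0.4318 0.2728 0.0191]
t 22.8 pos [0.4318 0.2729 0.0191] w 52.8 F [-2.1 -0.9  8.3] yawx [ 0.395 -0.919 -0.   ] zax [ 0.0031  0.0018 -1.    ]
shift mm [ 367.8  108.1 -141.4]
```

View pics/w19.png

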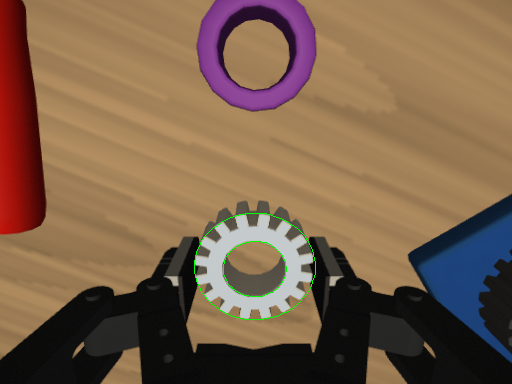

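Emit:
arm_command --series '[[35, [0, 0, -50], 0], [35, [0, 0, -110], 0], [35, [0, 0, -141], 0], [35, [50, 15, -141], 0], [35, [105, 31, -141], 0], [35, [160, 47, -141], 0], [35, [215, 63, -141], 0], [35, [270, 79, -141], 0]]'

```text
t: 23.8
eef_pos: [0.4651, -0.009, 0.1594]
tool_rot: [-0.001, 0.835, -0.55, 0.001]
contact_force: [0.4, 0.8, 0.3]
gripper_width: 0.616
```

Emit:
arm_command --series '[[35, [50, 15, 0], 0], [35, [85, 25, 0], 0], [35, [98, 29, 0], 0], [35, [98, 29, 0], 0], [35, [98, 29, 0], 0], [35, [98, 29, 0], 0]]'

```text
t: 24.55
eef_pos: [0.4767, -0.1071, 0.1579]
tool_rot: [-0.0, 0.836, -0.549, -0.0]
contact_force: [-0.1, 0.2, 0.8]
gripper_width: 0.618
```

```bash
python3 held.py w20 .027 .0015 .4773,-.108,.069,.003 .4773,-.108,.015,.045; python3 go.py .4773 -.108 .0341
```

```text
tcp [ 0.4767 -0.1071  0.1579]
t 24.6 pos [ 0.4767 -0.1074  0.1578] w 52.4 F [-0.8  0.8 -1.3] yawx [ 0.397 -0.918 -0.   ] zax [-0.e+00  3.e-04 -1.e+00]
shift mm [  0.9  -0.3 123.7]
```

View pics/w20.png

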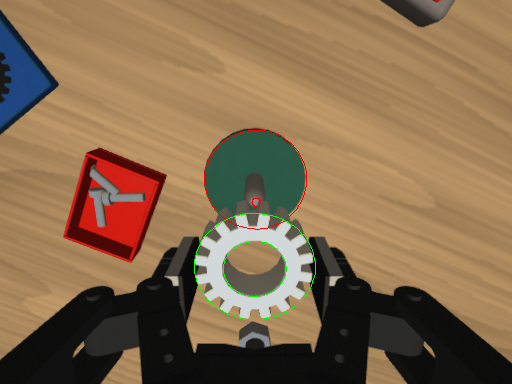

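Emit:
arm_command --series '[[35, [1, 0, 40], 0], [35, [1, 0, 70], 0], [35, [1, 0, 82], 0], [35, [1, 0, 92], 0], [35, [1, 0, 102], 0], [35, [1, 0, 112], 0], [35, [1, 0, 121], 0], [35, [1, 0, 121], 0]]'

```text
t: 25.6
eef_pos: [0.4766, -0.1095, 0.0362]
tool_rot: [0.0, 0.835, -0.55, -0.001]
contact_force: [0.1, -0.1, -0.7]
gripper_width: 0.619
```

```bash
python3 held.py w21 .027 .0015; python3 go.py .4773 -.108 .0341
```

```text
tcp [ 0.4766 -0.1095  0.0362]
t 25.65 pos [ 0.4769 -0.1096  0.0366] w 52.7 F [ 0.7 -0.5 -0.3] yawx [ 0.395 -0.919 -0.   ] zax [-5.e-04  1.e-04 -1.e+00]
shift mm [-1.3 -1.   2.5]
```

View pics/w21.png

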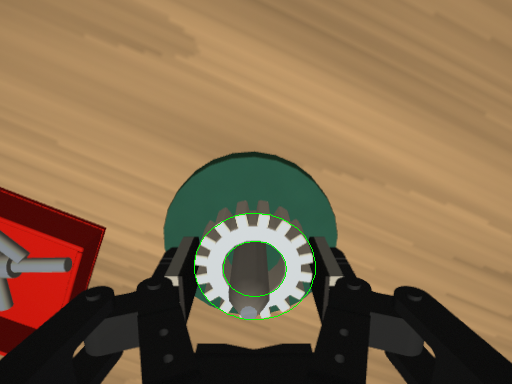

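Emit:
arm_command --series '[[35, [-1, 0, 3], 0], [35, [-1, 0, 3], 0], [60, [-1, 0, 3], 0], [75, [-1, 0, 3], 0], [85, [-1, 0, 3], 0], [85, [-1, 0, -40], 0], [85, [-1, 0, -100], 0], [85, [-1, 0, -140], 0]]'

```text
t: 26.65
eef_pos: [0.4772, -0.1087, 0.1793]
tool_rot: [-0.0, 0.835, -0.55, 0.001]
contact_force: [0.6, -0.2, 0.2]
gripper_width: 0.995
```

Emit:
arm_command --series '[[85, [0, 0, 0], 0], [85, [0, 0, 0], 0]]'

```text
t: 26.9
eef_pos: [0.476, -0.1086, 0.1762]
tool_rot: [0.0, 0.835, -0.55, -0.0]
contact_force: [-0.2, 0.1, -0.8]
gripper_width: 0.994
```

```bash
python3 wr.py w22 .4773,-.108,.035,.027; python3 go.py .5993 .2804 .18
```

```text
t 26.95 pos [ 0.4756 -0.1086  0.1756] w 85.0 F [ 0.2 -0.2 -0.2] yawx [ 0.395 -0.919 -0.001] zax [-2.3e-03  3.0e-04 -1.0e+00]
shift mm [-308.6 -267.2   -4.6]
```

View pics/w22o.png

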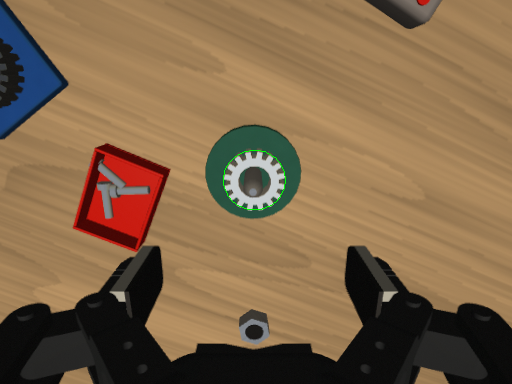

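Emit:
arm_command --series '[[85, [-309, -267, -5], 0], [85, [-309, -267, -5], 0], [85, [-309, -267, -5], 0], [85, [-309, -267, -5], 0], [85, [-309, -267, -5], 0], [85, [-309, -267, -5], 0], [85, [-309, -267, -5], 0], [85, [-309, -267, -5], 0]]'

```text
t: 27.95
eef_pos: [0.5985, 0.2843, 0.1793]
tool_rot: [0.001, 0.836, -0.548, -0.002]
contact_force: [0.0, -0.3, -0.4]
gripper_width: 0.995
```

Emit:
arm_command --series '[[85, [0, 0, 0], 0], [85, [0, 0, 50], 0], [85, [0, 0, 80], 0], [85, [0, 0, 80], 0], [85, [0, 0, 80], 0]]'

```text
t: 28.58
eef_pos: [0.6008, 0.2799, 0.103]
tool_rot: [-0.0, 0.835, -0.551, 0.0]
contact_force: [0.2, 0.8, 0.3]
gripper_width: 0.992
```

```bash
python3 wr.py w23 .5993,.2804,.022,.022; python3 go.py .5993 .2804 .019
```

```text
t 28.625 pos [0.6011 0.2804 0.1035] w 85.3 F [0.6 1.2 0.2] yawx [ 0.394 -0.919 -0.   ] zax [ 0.0023  0.001  -1.    ]
shift mm [-0.7  1.9 84.5]
```

View pics/w23o.png

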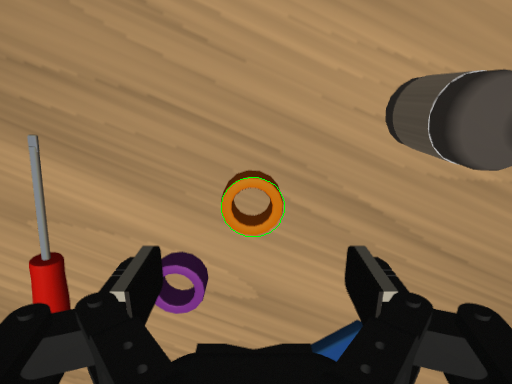

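Emit:
arm_command --series '[[85, [-1, 1, 50], 0], [85, [-1, 1, 84], 0], [85, [-1, 1, 84], 0], [27, [-1, 1, 84], 0], [27, [-1, 1, 84], 0], [27, [-1, 1, 84], 0], [27, [-1, 1, 84], 0], [27, [-1, 1, 84], 0]]'

```text
t: 29.62
eef_pos: [0.6, 0.2818, 0.0202]
tool_rot: [-0.001, 0.835, -0.55, 0.001]
contact_force: [-0.8, -1.3, 5.9]
gripper_width: 0.491
```

Emit:
arm_command --series '[[27, [0, 0, 0], 0], [27, [0, 0, 0], 0], [27, [0, 0, 0], 0]]'

```text
t: 30.0
eef_pos: [0.6, 0.2818, 0.0201]
tool_rot: [-0.001, 0.835, -0.55, 0.001]
contact_force: [-0.2, -1.6, 7.5]
gripper_width: 0.493
```

```bash
python3 held.py w24 .022 .0015; python3 go.py .4773 -.108 .18
```

```text
tcp [0.6    0.2818 0.0201]
t 30.05 pos [0.6    0.2818 0.0202] w 41.6 F [-0.8 -0.8  6.8] yawx [ 0.395 -0.919 -0.   ] zax [ 0.003   0.0015 -1.    ]
shift mm [ 309.8  266.  -160.8]
```

View pics/w24.png

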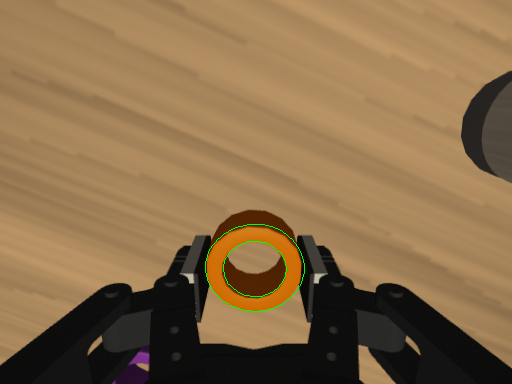

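Emit:
arm_command --series '[[27, [0, 0, -50], 0], [27, [0, 0, -110], 0], [27, [0, 0, -160], 0], [27, [40, 34, -160], 0], [27, [80, 69, -160], 0], [27, [120, 103, -160], 0], [27, [160, 137, -160], 0], [27, [200, 172, -160], 0]]'

```text
t: 31.05
eef_pos: [0.5193, 0.0279, 0.1789]
tool_rot: [-0.001, 0.835, -0.55, 0.001]
contact_force: [0.9, -1.9, 0.5]
gripper_width: 0.493
```

Emit:
arm_command --series '[[27, [40, 34, 0], 0], [27, [80, 68, 0], 0], [27, [110, 94, 0], 0], [27, [110, 94, 0], 0], [27, [110, 94, 20], 0], [27, [110, 94, 20], 0], [27, [110, 94, 20], 0]]'

```text
t: 31.92
eef_pos: [0.4772, -0.1079, 0.1585]
tool_rot: [-0.0, 0.835, -0.55, 0.0]
contact_force: [0.4, -1.0, -0.2]
gripper_width: 0.492
```

```bash
python3 held.py w25 .022 .0015 .4773,-.108,.069,.003; python3 go.py .4773 -.108 .0552
```

```text
tcp [ 0.4772 -0.1079  0.1585]
t 31.975 pos [ 0.4773 -0.1081  0.1586] w 42.0 F [ 0.3 -0.1 -0.4] yawx [ 0.396 -0.918  0.001] zax [ 0.0013 -0.     -1.    ]
shift mm [-2.000e-01  1.000e-01  1.034e+02]
```

View pics/w25.png

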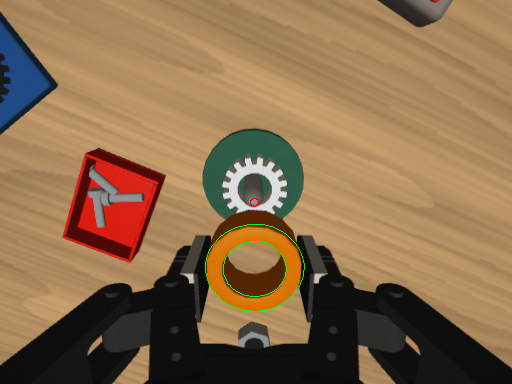

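Emit:
arm_command --series '[[27, [0, 0, 40], 0], [27, [0, 0, 58], 0], [27, [0, 0, 68], 0], [27, [0, 0, 78], 0], [27, [0, 0, 87], 0], [27, [0, 0, 95], 0], [27, [0, 0, 101], 0], [27, [0, 0, 101], 0]]'

```text
t: 32.98
eef_pos: [0.4764, -0.1087, 0.0564]
tool_rot: [0.0, 0.835, -0.55, -0.0]
contact_force: [0.8, 0.2, -0.3]
gripper_width: 0.492
```

```bash
python3 held.py w26 .022 .0015; python3 go.py .4773 -.108 .0552
```

```text
tcp [ 0.4764 -0.1087  0.0564]
t 33.025 pos [ 0.4766 -0.1087  0.0567] w 42.3 F [-0.2  0.4  0.2] yawx [ 0.395 -0.919 -0.   ] zax [-2.e-04  0.e+00 -1.e+00]
shift mm [-0.3 -0.9  1.5]
```

View pics/w26.png

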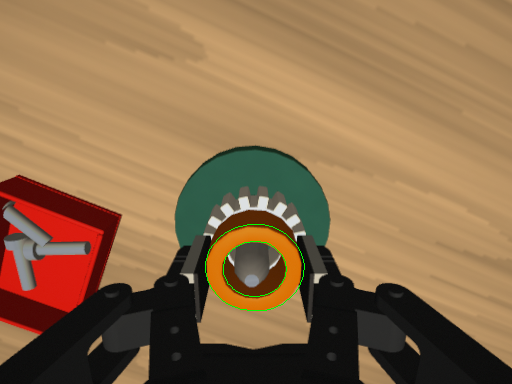

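Emit:
arm_command --series '[[27, [0, 0, 2], 0], [27, [0, 0, 2], 0], [55, [0, 0, 2], 0], [70, [0, 0, 2], 0], [85, [0, 0, 2], 0], [85, [0, 0, -40], 0], [85, [0, 0, -100], 0], [85, [0, 0, -140], 0]]'

```text
t: 34.02
eef_pos: [0.4771, -0.1088, 0.1993]
tool_rot: [-0.0, 0.835, -0.55, 0.001]
contact_force: [0.5, 0.7, -0.7]
gripper_width: 0.994
```

Emit:
arm_command --series '[[85, [60, 0, -140], 0], [85, [120, 0, -140], 0], [85, [180, 0, -140], 0], [85, [230, -100, -140], 0], [85, [230, -100, -140], 0], [85, [230, -100, -140], 0], [85, [230, -100, -140], 0]]'

```text
t: 34.9
eef_pos: [0.6599, -0.2807, 0.3355]
tool_rot: [0.0, 0.835, -0.55, -0.001]
contact_force: [-0.1, 0.3, 0.1]
gripper_width: 0.993
```

```bash
python3 - <<'E'
from h import *
from station import read_camera,camera_model,status
print(status.get_obs()['eef_pos'],status.get_obs()['t'])
out=[]
for n in('scene','top'):
    im=read_camera(n); m=camera_model(n); cv2.imwrite(f'pics/{n}F.png',im); cv2.imwrite('pics/x.png',im)
    for (x,y) in((.4735,.139),(.4773,-.108)):
        u,v=proj(m,[[x,y,.04]])[0].astype(int)
        out.append(cv2.resize(im[max(0,v-35):v+35,max(0,u-45):u+45],(396,300),interpolation=2))
cv2.imwrite('pics/final.png',np.vstack([np.hstack(out[:2]),np.hstack(out[2:])]))
E
```

```text
[ 0.65994511 -0.28066831  0.33552213] 34.9
```

View pics/final.png

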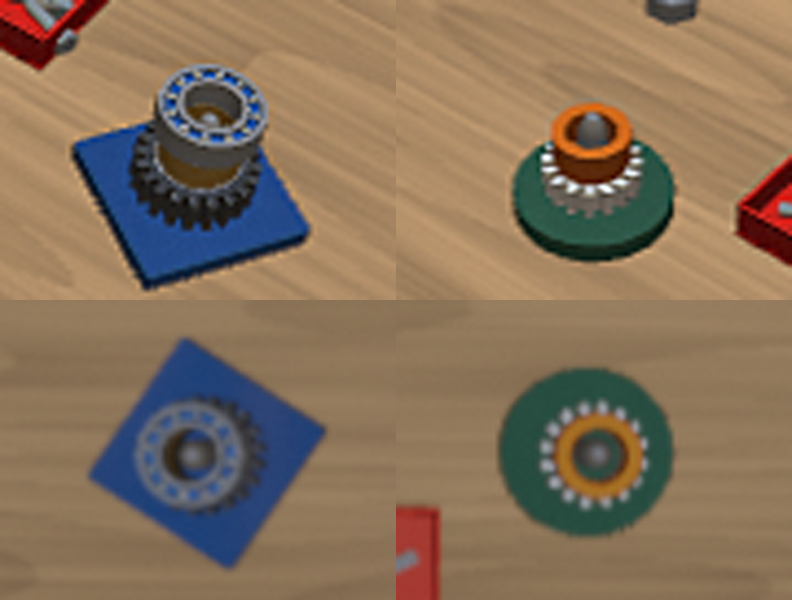

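View pics/sceneF.png

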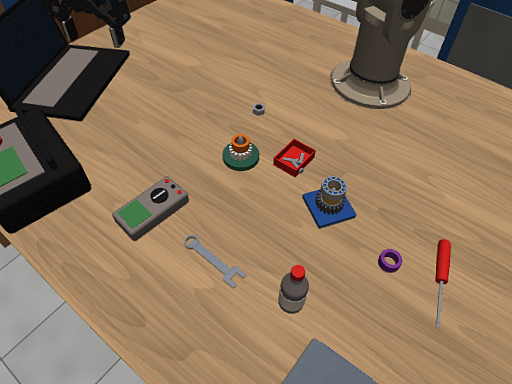

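```bash
python3 - <<'E'
from h import *
from station import camera_model
out=[]
for n,d in(('scene',-.0017),('top',.0017)):
    im=cv2.imread(f'pics/{n}F.png'); m=camera_model(n); S=6
    for (x,y,L) in((.4735,.139+d,[(.079,.026),(.079,.014),(.037,.031)]),(.4773,-.108+d,[(.057,.022),(.057,.014),(.035,.027)])):
        u,v=proj(m,[[x,y,.04]])[0].astype(int)
        c=cv2.resize(im[v-25:v+25,u-33:u+33],None,fx=S,fy=S,interpolation=2)
        for z,r in L:
            p=(proj(m,circ(x,y,z,r))-[u-33,v-25]+.5)*S-.5
            cv2.polylines(c,[np.int32(p.round())],True,(0,255,0),1)
        out.append(c)
cv2.imwrite('pics/final2.png',np.vstack([np.hstack(out[:2]),np.hstack(out[2:])]))
E
```

```text
(no output)
```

View pics/final2.png

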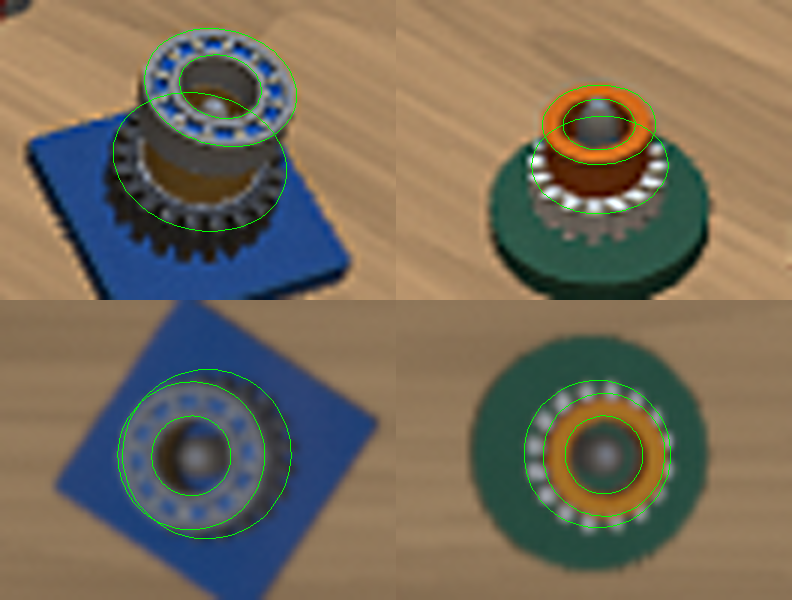

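```bash
python3 -c "
from station import bot
print(bot.hand_in())"
```

```text
the job is handed in; nothing more can be done
None
```

Both kits are made up and the job is handed in at about 35 s of the 115 s allowed. The blue square spindle has the steel gear, then the brass sleeve, then the bearing. The green round spindle has the white gear with the orange collar on top.

- **Seating:** In the last scene and top pictures, the expected circles fit at stack heights of 79 mm (blue) and 57 mm (green). All visible parts lie flat, and the gripper is open and well clear.
- **Other items:** The bottle is standing where it was, and the purple ring was not touched.
- **Forces:** The readings I took were about 10 N at most, while closing on parts. I did not log the force continuously.
- **Disagreement:** The scene and top cameras differed by about 3.5 mm in y, so I used the average. The wrist camera agreed with that average to about 1–2 mm.

No check failed.

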